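# Push one sample cassette out of the row and load it in the reader

### The arm

A 6-joint arm with a two-finger parallel gripper is mounted at the origin on the work surface. World frame = base frame: x ahead of the robot, y to its left, z up, the work surface at z = 0. Lengths are in m, angles in degrees, forces in N, time in s.
With the tool pointing down it reaches from about 0.3 to 0.875 m from the base axis. Payload 6.4 kg.
Tool frame: the origin (TCP) lies at the very end of the fingers, on their centre line; the grasp point (between the pads) lies 19 mm behind it; z points along the fingers, x is the direction in which the jaws open and shut, and the axes are right-handed (so a half turn about z gives the same grasp; the last joint's range is limited). The gripper opens to 85 mm and grips with 20 to 120 N. Pads are 22 mm wide; open, the fingers measure 114 mm over their backs; the gripper's body (76 mm by 85 mm) begins 54 mm behind the grasp point. The pads swing forward as they close: fully open they stand 13 mm farther back than shut.
Start: joints at [53.211, 10.359, 92.074, -0, 77.567, -11.82], TCP at [0.243, 0.521, 0.231] pointing down, gripper open.
Joint ranges: [-171.53, 171.53], [-51.25, 118.39], [17.06, 147.69], [-65.23, 245.23], [0, 150.52], [-178.68, 178.68]. Speed limits (degrees/s): [147.25, 147.25, 172.46, 180, 180, 180].

### API

Orientations are given as [roll, pitch, yaw] about the fixed x, y, z axes, in that order (R = Rz(yaw) Ry(pitch) Rx(roll)).
In Python, from station import ctrl gives the robot as it stands.
- The arm moves only by the tool move_arm, never from a script. Its argument "rows" is a list of rows, each an object with "linear": the shift along the tool's x, y, z in units of 50 mm (1.0 is 50 mm), a list of three; "angular": the turn, a rotation vector about the tool's x, y, z in units of 8 degrees (1.0 is 8 degrees), a list of three; "claw": the gripper command: -1 is fully open, 1 is shut, values between are in proportion. In form: [{"linear": [dx, dy, dz], "angular": [rx, ry, rz], "claw": claw}, ...]. A call has 1 to 10 rows; each row shifts and turns the pose as measured when the row begins, along the tool's axes as they then stand; what a row does not reach is not made up. A row lasts 1/8 s, in which the tool goes at most 62.5 mm and 10.7 degrees, less where a joint would pass 70% of its speed; a pose out of reach is approached as far as the arm can. A call is refused whole if a number of a shift passes 1 or a number of a turn 1, either way. A call with a gripper value outside its range is refused whole. The fingers move at their own pace and stop on an object; "newtons" is the grip in N (left out, the last holds). Time passes only in rows, so rows that do not move let the fingers close. It gives the time, the measured TCP pose, the force and the opening at its end, in the units of the state.
- ctrl.get_obs(): the state, without advancing time (a new reading comes with each control period).
- ctrl.read_camera(name): name is "side" or "top" or "wrist"; returns a dict with "image" (480x640x3 uint8, blue, green, red), "fx", "fy", "cx", "cy" (pixels), "T" (4x4, takes a point from camera to world coordinates). Camera axes: x right, y up, looking along -z (the intrinsics and any distortion apply to the point x, -y, -z); pixel columns grow to the right and rows downward; lengths in m; the calibration is good to about 2 mm. A picture is of the moment at which its call begins. There is no depth.
- ctrl.hand_in(): hands the job in, once; it reports no verdict.
The state is a dict: "time": time; "joints": joint angles; "qvel": joint speeds; "effort": joint torques, N m; "tool_pos": TCP position; "orientation": TCP orientation; "ft_force": force on the tool from outside, world axes, zero at the start; "moment": the same for the moment, N m; "opening": finger opening in m.
Only numpy, scipy, OpenCV 4.12 (cv2) and the standard library are available. Lean on these libraries where they do the work, as an engineer would, in place of code of your own. Each camera call takes 0.05 s, during which the arm holds its last target.

### The job

Four sample cassettes lie touching in a row on the rubber mat; push the one with the single round well lengthwise, without lifting it, onto the free half of the mat until it is a finger's width clear of the row, leaving the other three where they are. Then pick it up, set it flat on the base plate at the mouth of the reader's channel and slide it in against the stiff carriage until the carriage is fully home, and for a second or so press it there against the end stop with about 15 N to make the contacts, never ramming it. Let go, and disturb nothing else on the bench.

Things in the scene. Friction and masses are not known exactly. Their poses are not given: they have to be found in the camera images.
- target_mid (a point): centre (half-way up, 15 mm above its underside) of the wanted cassette, a white plastic block 90 long (own x) x 40 wide (own y) x 30 mm high, about 160 g; one round 30 mm well on its top. Same both ways round, so either end may go first. No part of it stands above its neighbours; too long (90 mm) to be gripped by its ends
- slot_a_mid (a point): centre (15 mm above its underside) of another cassette, a white plastic block 90 long (own x) x 40 wide (own y) x 30 mm high, about 160 g; two oblong slots on its top, not to be moved
- slot_b_mid (a point): centre (15 mm above its underside) of another cassette, a white plastic block 90 long (own x) x 40 wide (own y) x 30 mm high, about 160 g; two oblong slots on its top, not to be moved
- slot_c_mid (a point): centre (15 mm above its underside) of another cassette, a white plastic block 90 long (own x) x 40 wide (own y) x 30 mm high, about 160 g; two oblong slots on its top, not to be moved
- mat: black rubber mat fixed to the bench, 300 (own x) x 200 (own y) x 3 mm thick; origin at the centre of its underside. Own x points away from the robot, give or take the yaw. The four cassettes lie parallel to x, side by side and touching, in a row across the mat centred at x = -60 mm, y = -60, -20, +20, +60 mm (any order); the half of the mat at +x is free
- dock: bench-top reader with its loading channel, one fixed thing; origin at bench level at the mouth of the straight channel, own x points along the channel into the reader. Base plate 70 mm wide with its top at 3 mm runs from x = -120 to +100 mm; two guide rails from x = 0 to 100 mm, 43.4 mm apart inside and 15 mm tall above the bench, with flared lead-ins from x = -25 mm (about 66 mm apart at their tips). Reader housing, 166 mm wide and 105 mm tall, from x = 100 mm on
- carriage_face (a point): middle of the front face of the reader's carriage, a black block 38 mm wide, its top 26 mm above the bench, between the rails; the cassette's leading end pushes on it. With the carriage home the face is at dock x = 60 mm, so the cassette's centre is at x = 15 mm and its trailing end at x = -30 mm, outside the lead-ins
- carriage (a joint): how far the carriage is pushed in, m: 0 = right out, 0.030 = home on a hard end stop; starts at 0 to 0.012. No spring: it slides stiffly (about 4 N, plus about 1 N for the sliding cassette), stays where left, and the force rises sharply at the end stop. There it wants about 15 N for half a second or more (10 to 20 N will do); 22 N damages the reader
- jar: bystander: white screw-top jar, 42 mm across, 50 mm tall, beside the dock's channel; origin under its base
- canister: bystander: black canister 38 mm across, 48 mm tall; origin under its base
- reagent: bystander: white bottle 54 mm across, 130 mm tall; origin under its base
- dishes: bystander: closed clear culture dish 90 mm across, 30 mm tall; origin under its base
- beaker: bystander: white cup 70 mm across, 85 mm tall; origin under its base
- spatula: bystander: steel spatula 190 mm long lying on the bench; origin under it

How it is judged (in metres and radians):
On the way, in this order (a step that is already met when the one before it is completed fails the run):
1. the cassette with the round well lies flat on the mat, at least 10 mm clear of the row on the free side (x of target_mid in the frame of mat between 0.04 and 0.15 m and z of target_mid in the frame of mat below 0.021 m and angle between target_mid's own z axis and vertical below 0.06 rad and distance of each of slot_a_mid, slot_b_mid, slot_c_mid from where it was at the start of the episode below 0.006 m), for 0.2 s.
2. it lies flat on the base plate before or in the channel, in line with it (x of target_mid in the frame of dock between -0.11 and 0.02 m and y of target_mid in the frame of dock between -0.014 and 0.014 m and height (world z) of target_mid below 0.022 m and angle between target_mid's own z axis and vertical below 0.06 rad), for 0.2 s.
3. with the carriage home, the cassette is pressed against it at the end stop with 9 N or more (value of joint carriage above 0.0285 m and contact force between target and dock above 9 N), for 0.3 s.
At the end, for the whole second after the job is handed in: The carriage is within 1.5 mm of its end stop, the cassette with the round well lies flat and straight between the rails with its leading end within 3 mm of the carriage, and the other three cassettes are within 6 mm of where they began (value of joint carriage above 0.0285 m and x of target_mid in the frame of carriage_face above -0.048 m and y of target_mid in the frame of dock between -0.005 and 0.005 m and height (world z) of target_mid below 0.021 m and angle between target_mid's own z axis and vertical below 0.05 rad and angle between the x axis of target_mid and the x axis of dock, either way round below 0.08 rad and distance of each of slot_a_mid, slot_b_mid, slot_c_mid from where it was at the start of the episode below 0.006 m); the robot touches nothing.
It fails at once if another cassette is shifted by 6 mm or more (distance of any of slot_a_mid, slot_b_mid, slot_c_mid from where it was at the start of the episode above 0.006 m).
It fails at once if the wanted cassette is lifted while still in the row (x of target_mid in the frame of mat between -0.15 and 0.02 m and y of target_mid in the frame of mat between -0.1 and 0.1 m and z of target_mid in the frame of mat between 0.028 and 0.046 m).
It fails at once if the cassette is rammed into the reader (22 N or more between them) (contact force between target and dock above 22 N).
It fails at once if the reader or its carriage is struck by the fingers (15 N or more) (contact force between the fingers and dock above 15 N).
It fails at once if a bystander is moved by 20 mm or more (distance of any of jar, canister, reagent, dishes, beaker, spatula from where it was at the start of the episode above 0.02 m).
It also fails if it takes over 70 s, if anything falls off the work surface, if the arm or the gripper's body presses on something with over 40 N, if the wrist force passes 120 N, or if a joint passes its speed limit or range.

## Working session

There is one attempt and no reset: what is moved stays moved. The work goes in short steps, Python scripts to look and compute and a tool call to move; the robot and the scene stay as the last step left them, time stands still between calls to the robot, and variables do not carry over. Pictures are saved under pics/ and viewed, and the job is handed in when it is done.

Besides the shell and the picture viewer there is one more tool, called after "Request:" as name(argument=value, ...) on one line, values as JSON. move_arm: Moves the arm, as the interface text tells. Its arguments: {"type":"object","properties":{"rows":{"type":"array","items":{"type":"object","properties":{"linear":{"type":"array","items":{"type":"number"}},"angular":{"type":"array","items":{"type":"number"}},"claw":{"type":"number"}}}},"newtons":{"type":"number"}},"required":["rows"]}

```bash
mkdir -p pics; ls
python3 - <<'E'
from station import ctrl
import cv2,numpy as np
o=ctrl.get_obs();print(o)
for n in["side","top","wrist"]:
    c=ctrl.read_camera(n);cv2.imwrite(f"pics/{n}0.png",c["image"]);print(n,{k:(np.round(v,4).tolist() if k=='T' else v) for k,v in c.items() if k!="image"})
E
```

```text
pics
{'time': 0.0, 'joints': array([ 5.32092306e+01,  1.04024476e+01,  9.21322341e+01, -1.74890462e-03,
        7.75679291e+01, -1.18184862e+01]), 'qvel': array([-0.01024969,  0.02021123, -0.01586586, -0.07187967, -0.03309563,
        0.06374714]), 'effort': array([-6.85507621e-04, -4.44856346e+01, -3.51335549e+01, -1.55040966e-04,
        8.78585415e-03, -8.58311129e-07]), 'tool_pos': array([0.24238748, 0.52079472, 0.23037385]), 'orientation': array([-1.79980655e+02,  1.00785300e-01,  6.50281119e+01]), 'ft_force': array([ 0.16940943,  0.52060658, -0.70133785]), 'moment': array([-0.04500033, -0.01620651, -0.03253186]), 'opening': 0.0854972859670341}
side {'fx': 611.6883678654849, 'fy': 611.6883678654849, 'cx': 314.66501633045965, 'cy': 239.30465064695107, 'T': [[0.7961, 0.4115, -0.4436, -0.0655], [-0.6047, 0.5158, -0.6068, -0.8603], [-0.0209, 0.7514, 0.6595, 0.952], [0.0, 0.0, 0.0, 1.0]]}
top {'fx': 523.4432898758967, 'fy': 523.4432898758967, 'cx': 317.6488455361506, 'cy': 227.5680413559307, 'T': [[-0.0077, 0.991, -0.1339, 0.361], [-1.0, -0.008, -0.0011, -0.0082], [-0.0021, 0.1339, 0.991, 1.4315], [0.0, 0.0, 0.0, 1.0]]}
wrist {'fx': 371.6833185534265, 'fy': 371.6833185534265, 'cx': 325.1130818721952, 'cy': 241.72505032924232, 'T': [[0.4222, -0.8726, -0.2456, 0.1812], [0.9065, 0.4059, 0.1161, 0.5502], [-0.0016, -0.2716, 0.9624, 0.373], [0.0, 0.0, 0.0, 1.0]]}
```

View pics/top0.png

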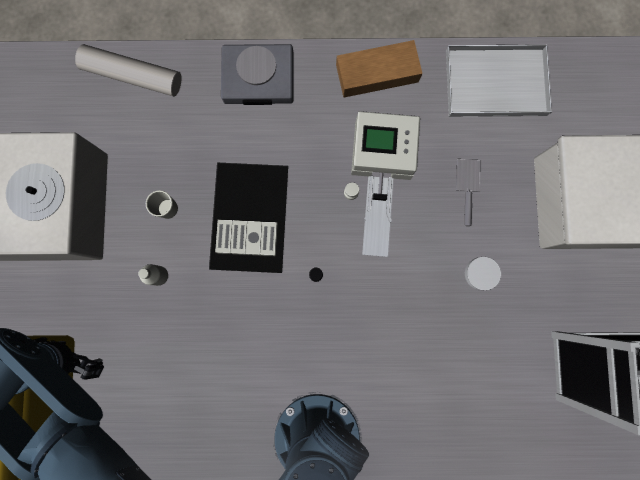

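View pics/side0.png

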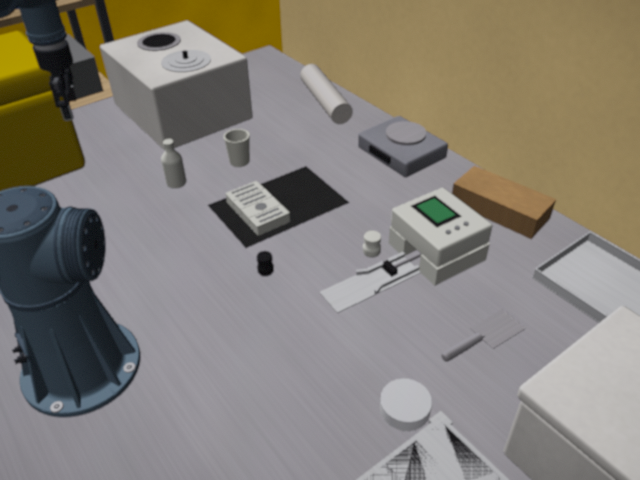

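View pics/wrist0.png

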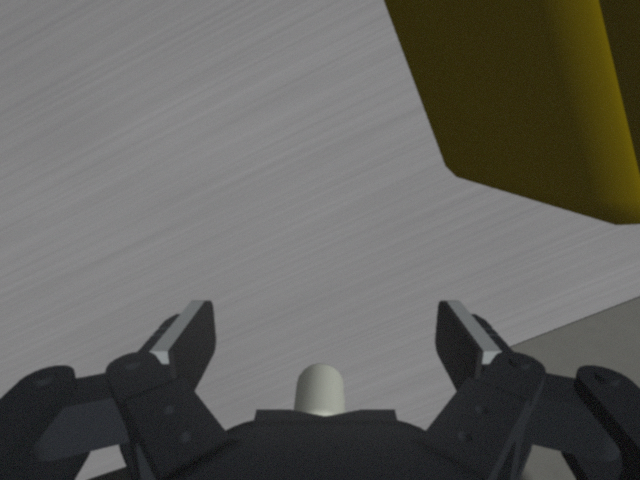

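```bash
cat > h.py <<'E'
import numpy as np,cv2
from station import ctrl
def ray(c,u,v,z):
    d=np.array([(u-c['cx'])/c['fx'],-(v-c['cy'])/c['fy'],-1.]);T=c['T'];w=T[:3,:3]@d;o=T[:3,3]
    return o+w*(z-o[2])/w[2]
def proj(c,p):
    q=np.linalg.inv(c['T'])@np.append(p,1);return np.array([c['cx']+c['fx']*q[0]/-q[2],c['cy']-c['fy']*q[1]/-q[2]])
E
python3 - <<'E'
from h import *
c=ctrl.read_camera("top");im=c['image'];g=cv2.cvtColor(im,cv2.COLOR_BGR2GRAY)
a=cv2.resize(im[150:290,200:300],None,fx=5.5,fy=4.2*1.3,interpolation=cv2.INTER_CUBIC)
a=cv2.resize(im[155:280,200:300],None,fx=4,fy=4,interpolation=cv2.INTER_CUBIC)
b=cv2.resize(im[155:280,330:430],None,fx=4,fy=4,interpolation=cv2.INTER_CUBIC)
cv2.imwrite("pics/z1.png",np.hstack([a,b]))
roi=np.zeros_like(g);roi[150:285,200:300]=1
m=((g<40)&(roi>0)).astype(np.uint8)
m=cv2.morphologyEx(m,cv2.MORPH_CLOSE,np.ones((3,3)))
cs,_=cv2.findContours(m,cv2.RETR_EXTERNAL,cv2.CHAIN_APPROX_NONE);k=max(cs,key=cv2.contourArea)
r=cv2.minAreaRect(k);bx=cv2.boxPoints(r);P=np.array([ray(c,u,v,.003)[:2] for u,v in bx]);print('mat',P,P.mean(0))
e=P-np.roll(P,1,0);print(np.linalg.norm(e,axis=1),np.degrees(np.arctan2(e[:,1],e[:,0])))
m=((g>110)&(roi>0)).astype(np.uint8);m[:,:215]=0;m[:,281:]=0;m[:215]=0;m[260:]=0
m=cv2.morphologyEx(m,cv2.MORPH_CLOSE,np.ones((5,5)))
cs,_=cv2.findContours(m,cv2.RETR_EXTERNAL,cv2.CHAIN_APPROX_NONE);k=max(cs,key=cv2.contourArea)
r=cv2.minAreaRect(k);bx=cv2.boxPoints(r);print(bx);P=np.array([ray(c,u,v,.033)[:2] for u,v in bx]);print('row',P,P.mean(0))
e=P-np.roll(P,1,0);print(np.linalg.norm(e,axis=1),np.degrees(np.arctan2(e[:,1],e[:,0])))
E
```

```text
mat [[0.44286735 0.28973725]
 [0.74247494 0.27806777]
 [0.72859921 0.07581109]
 [0.42978242 0.09298765]] [0.58593098 0.18415094]
[0.19718423 0.29983476 0.20273209 0.29931005] [ 86.19511942  -2.23049883 -93.92460121 176.7101496 ]
[[214.8454  252.09229]
 [216.50375 218.9252 ]
 [276.10474 221.90524]
 [274.44638 255.07233]]
row [[0.48584772 0.26936079]
 [0.57572727 0.26654547]
 [0.56628839 0.10539319]
 [0.47657946 0.10957501]] [0.52611071 0.18771862]
[0.16005435 0.08992363 0.16142847 0.08980635] [ 86.68032014  -1.79410356 -93.35204853 177.33106289]
```

View pics/z1.png

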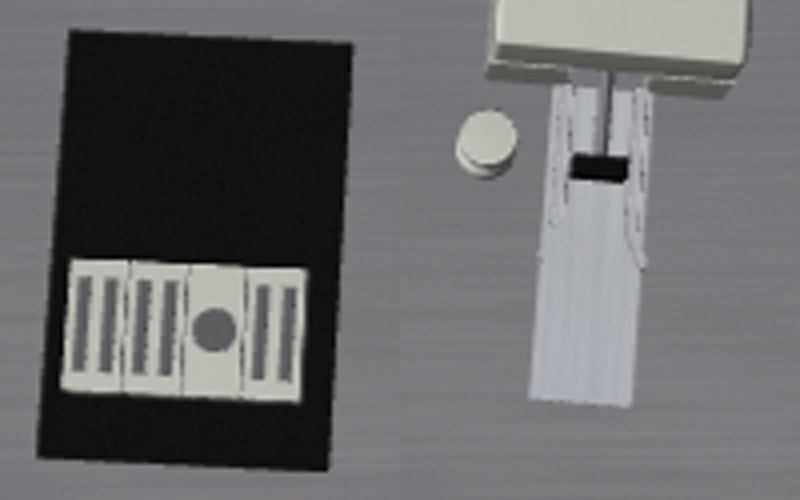

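Run:
```python
from h import *
c=ctrl.read_camera("top");im=c['image'];g=cv2.cvtColor(im,cv2.COLOR_BGR2GRAY)
print(g[230,355:400]); print(g[245:265,375])
m=np.zeros_like(g);m[222:265,355:400]=(g[222:265,355:400]>150)
cs,_=cv2.findContours(m,cv2.RETR_EXTERNAL,cv2.CHAIN_APPROX_NONE);k=max(cs,key=cv2.contourArea)
# left/right edges per row, fit lines in world
L=[];R=[]
for v in range(224,254):
    u=np.where(m[v])[0];L.append(ray(c,u.min()-.5,v,.003)[:2]);R.append(ray(c,u.max()+.5,v,.003)[:2])
for n,E in(("L",L),("R",R)):
    vx,vy,x,y=cv2.fitLine(np.array(E,np.float32),cv2.DIST_HUBER,0,.01,.01).ravel();s=np.sign(vx);print(n,np.degrees(np.arctan2(vy*s,vx*s)),x,y)
B=[]
for u in range(366,386):
    v=np.where(m[:,u])[0].max()+.5;B.append(ray(c,u,v,.003)[:2])
vx,vy,x,y=cv2.fitLine(np.array(B,np.float32),cv2.DIST_HUBER,0,.01,.01).ravel();print("near",np.degrees(np.arctan2(vy,vx)),x,y)
for n,(u,v) in dict(jar=(351.5,196.),can=(316,274)).items(): print(n,ray(c,u,v,0))
# well centre
for z in(.033,): print('well',ray(c,200+214/4,155+330/4,z))
print('carr front top',[ray(c,330+(a-400)/4,155+b/4,.026) for a,b in((571,180),(627,183))])
```

```text
[121 120 121 121 120 120 120 119 119 168 179 174 173 175 175 176 173 174
 176 174 173 176 175 174 173 175 176 174 178 176 173 174 176 175 162 127
 121 121 121 120 120 121 121 122 121]
[177 177 177 177 177 176 177 176 175 174 163 123 119 122 120 122 126 125
 128 124]
L -4.8412585 0.5338257 -0.13195077
R -5.827047 0.5332627 -0.20228642
near 84.862434 0.47710896 -0.15927377
jar [ 0.64227365 -0.10148364  0.        ]
can [ 0.42669196 -0.00114598  0.        ]
well [0.5243868  0.16608032 0.033     ]
carr front top [array([ 0.6255893 , -0.15757157,  0.026     ]), array([ 0.62319954, -0.19570192,  0.026     ])]
```

Request:
move_arm(rows=[{"linear": [0, 0, 0], "angular": [0, 0, -0.92], "claw": 1}, {"linear": [0, 0, 0], "angular": [0, 0, -0.92], "claw": 1}, {"linear": [0, 0, 0], "angular": [0, 0, -0.92], "claw": 1}, {"linear": [-0.97, 0.62, 0], "angular": [0, 0, 0], "claw": 1}, {"linear": [-0.97, 0.62, 0], "angular": [0, 0, 0], "claw": 1}, {"linear": [-0.97, 0.62, 0], "angular": [0, 0, 0], "claw": 1}, {"linear": [-0.97, 0.62, 0], "angular": [0, 0, 0], "claw": 1}, {"linear": [-0.97, 0.62, 0], "angular": [0, 0, 0], "claw": 1}, {"linear": [-0.97, 0.62, 0], "angular": [0, 0, 0], "claw": 1}], newtons=40)

```text
time: 1.38
tool_pos: [0.4206, 0.2182, 0.2304]
orientation: [179.9, 0.0, 88.4]
ft_force: [0.4, -0.5, 0.6]
opening: -0.0001
```

```bash
cat >> h.py <<'E'
from scipy.spatial.transform import Rotation as Ro
def tool():
    o=ctrl.get_obs();R=Ro.from_euler('xyz',o['orientation'],degrees=True).as_matrix();return o,np.array(o['tool_pos']),R
def to(p,yaw):
    o,t,R=tool();Rt=Ro.from_euler('xyz',[180,0,yaw],degrees=True)
    d=R.T@(np.array(p)-t)/.05
    rv=(Ro.from_matrix(R).inv()*Rt).as_rotvec(degrees=True)/8
    print('t',round(o['time'],2),'tcp',t.round(4),'rpy',np.round(o['orientation'],2),'F',np.round(o['ft_force'],2),'op',round(o['opening'],4))
    print('rot units',rv.round(3),' lin units (now axes)',d.round(3),' (final axes)',(Rt.as_matrix().T@(np.array(p)-t)/.05).round(3))
E
python3 - <<'E'
from h import *
to([.445,.1705,.23],87)
c=ctrl.read_camera("wrist");cv2.imwrite("pics/w1.png",c["image"])
E
```

```text
t 1.38 tcp [0.4206 0.2182 0.2304] rpy [1.7995e+02 1.0000e-02 8.8380e+01] F [ 0.41 -0.54  0.61] op -0.0001
rot units [0.006 0.001 0.172]  lin units (now axes) [-0.94   0.514  0.009]  (final axes) [-0.927  0.536  0.008]
```

View pics/w1.png

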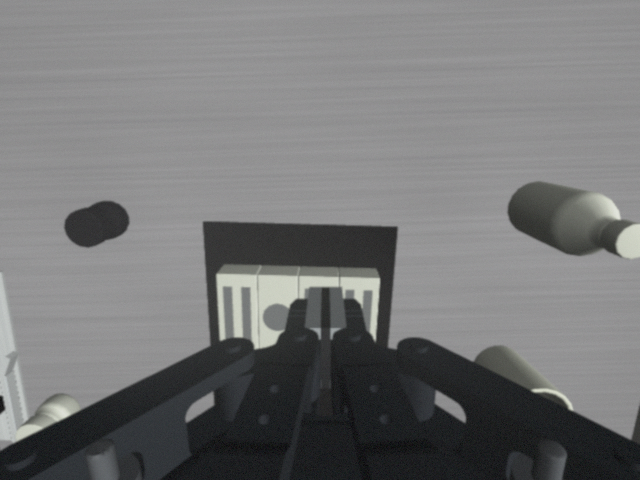

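Run:
```python
from h import *
c=ctrl.read_camera("wrist");im=c['image']
cv2.imwrite("pics/w1z.png",cv2.resize(im[210:360,195:405],None,fx=3.8,fy=3.8,interpolation=cv2.INTER_CUBIC))
g=cv2.cvtColor(im,cv2.COLOR_BGR2GRAY);print(g[255:285,279],g[255:285,268]);print(g[290,210:300])
```

```text
[ 54  54  59  53  56  63  80 101 114 116 117 119 117 119 116 135 180 201
 206 205 206 205 206 205 205 206 206 208 205 207] [ 53  53  49  58  56  62  77 103 112 116 115 119 116 117 122 142 187 204
 205 205 202 205 204 204 204 204 205 205 206 207]
[147 145 130 104  71  60  61  61  55  58  55  63  75 126 176 202 203 205
 199 175 139 121 119 119 121 121 122 127 153 186 200 204 206 207 208 204
 203 179 142 124 119 121 122 122 120 125 149 180 202 208 205 208 210 192
 170 184 200 205 205 207 205 205 205 206 204 205 203 206 204 205 205 204
 207 206 205 208 206 206 205 205 207 204 206 206 204 209 205 205 205 207]
```

View pics/w1z.png

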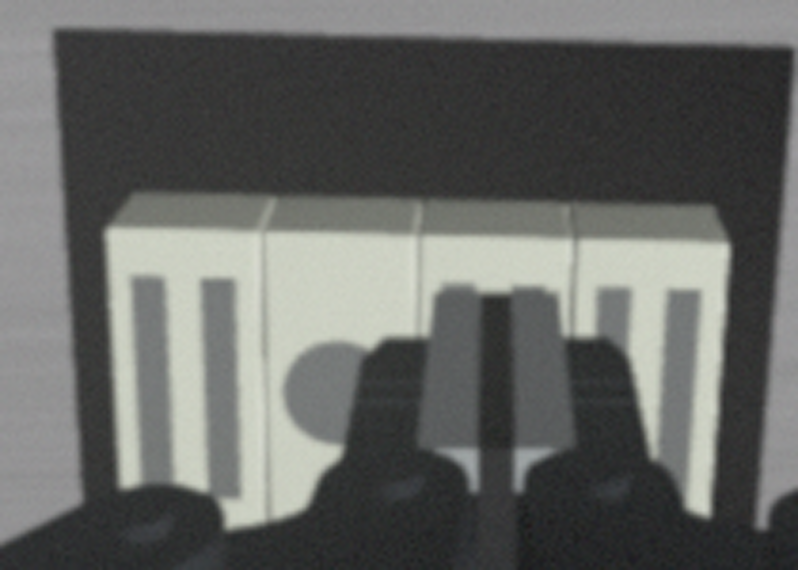

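Run:
```python
from h import *
c=ctrl.read_camera("wrist")
f=lambda x,y,z:ray(c,195+(x+.5)/3.8-.5,210+(y+.5)/3.8-.5,z)
for n,p in dict(tR=(264,232,.033),tL=(418,235,.033),rR=(105,227,.033),rL=(729,244,.033),bR=(133,192,.003),bL=(716,206,.003)).items(): print(n,f(*p).round(4))
a=f(105,227,.033);b=f(729,244,.033);d=b-a;print(np.degrees(np.arctan2(-d[0],d[1])),np.linalg.norm(d))
to([.445,.1705,.23],87)
```

```text
tR [0.4783 0.1538 0.033 ]
tL [0.4805 0.1931 0.033 ]
rR [0.4756 0.1132 0.033 ]
rL [0.4857 0.2727 0.033 ]
bR [0.4763 0.1128 0.003 ]
bL [0.4859 0.2738 0.003 ]
-3.6288409135745665 0.15976375375215562
t 1.52 tcp [0.4212 0.2176 0.2303] rpy [1.7998e+02 4.0000e-02 8.8050e+01] F [0.16 0.22 0.19] op -0.0001
rot units [0.003 0.004 0.131]  lin units (now axes) [-0.925  0.507  0.006]  (final axes) [-0.915  0.524  0.005]
```

Request:
move_arm(rows=[{"linear": [-0.8, 0.6, 0], "angular": [0, 0, 0.16], "claw": 1}, {"linear": [0, 0, 0.9], "angular": [0, 0, 0], "claw": 1}, {"linear": [0, 0, 0.9], "angular": [0, 0, 0], "claw": 1}, {"linear": [0, 0, 0.9], "angular": [0, 0, 0], "claw": 1}, {"linear": [0, 0, 0.5], "angular": [0, 0, 0], "claw": 1}, {"linear": [0, 0, 0], "angular": [0, 0, 0], "claw": 1}])

```text
time: 2.28
tool_pos: [0.4491, 0.1827, 0.0671]
orientation: [179.9, -0.2, 87.1]
ft_force: [0.1, -0.0, 0.4]
opening: 0.0003
```

Run:
```python
from h import *
to([.45,.1732,.013],86.7)
c=ctrl.read_camera("wrist");im=c['image'];cv2.imwrite("pics/w2.png",im)
```

```text
t 2.27 tcp [0.4491 0.1827 0.0671] rpy [ 1.7986e+02 -1.6000e-01  8.7090e+01] F [ 0.07 -0.02  0.4 ] op 0.0003
rot units [ 0.017 -0.02   0.049]  lin units (now axes) [-0.192  0.026  1.082]  (final axes) [-0.189  0.03   1.083]
```

View pics/w2.png

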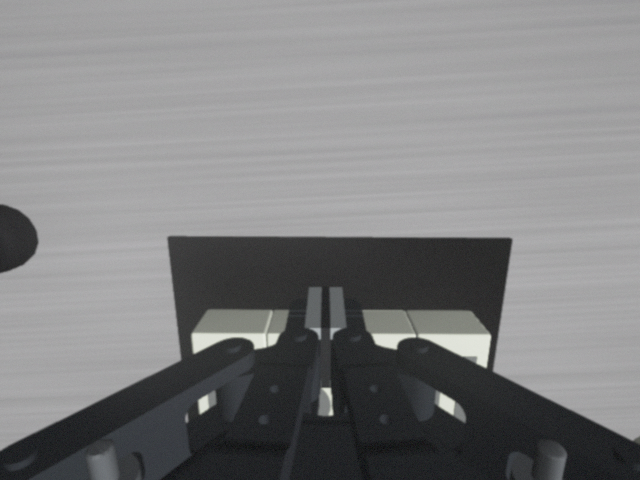

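Run:
```python
from h import *
c=ctrl.read_camera("wrist");im=c['image']
cv2.imwrite("pics/w2z.png",cv2.resize(im[295:350,180:500],None,fx=2.5,fy=2.5,interpolation=cv2.INTER_CUBIC))
for p in((204,310,.003),(471,311,.003),(191,333,.033),(490,335,.033),(168,236.5,.003),(512,238,.003)): print(p,ray(c,*p).round(4))
```

```text
(204, 310, 0.003) [0.4807 0.1073 0.003 ]
(471, 311, 0.003) [0.49   0.2708 0.003 ]
(191, 333, 0.033) [0.4794 0.1099 0.033 ]
(490, 335, 0.033) [0.489  0.2696 0.033 ]
(168, 236.5, 0.003) [0.4333 0.0931 0.003 ]
(512, 238, 0.003) [0.4445 0.2919 0.003 ]
```

View pics/w2z.png

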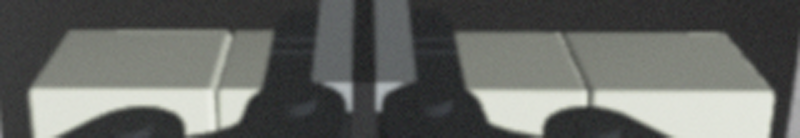

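Request:
move_arm(rows=[{"linear": [-0.21, 0, 0.3], "angular": [0, 0, 0.05], "claw": 1}, {"linear": [0, 0, 0.4], "angular": [0, 0, 0], "claw": 1}, {"linear": [0, 0, 0.35], "angular": [0, 0, 0], "claw": 1}, {"linear": [0, 0, 0], "angular": [0, 0, 0], "claw": 1}])

```text
time: 2.88
tool_pos: [0.4547, 0.1718, 0.0187]
orientation: [179.1, -0.3, 86.7]
ft_force: [0.2, 0.0, 0.1]
opening: -0.0002
```

Run:
```python
from h import *
to([.45,.172,.013],86.7)
```

```text
t 2.88 tcp [0.4547 0.1718 0.0187] rpy [179.08  -0.28  86.69] F [0.17 0.03 0.06] op -0.0002
rot units [ 0.114 -0.035 -0.002]  lin units (now axes) [-0.001 -0.096  0.112]  (final axes) [-0.001 -0.094  0.113]
```

Request:
move_arm(rows=[{"linear": [0, 0, 0.12], "angular": [0.11, -0.03, 0], "claw": 1}, {"linear": [0, 0.1, 0], "angular": [0, 0, 0], "claw": 1}, {"linear": [0, 0.1, 0], "angular": [0, 0, 0], "claw": 1}, {"linear": [0, 0.1, 0], "angular": [0, 0, 0], "claw": 1}, {"linear": [0, 0.1, 0], "angular": [0, 0, 0], "claw": 1}, {"linear": [0, 0.1, 0], "angular": [0, 0, 0], "claw": 1}])

```text
time: 3.62
tool_pos: [0.4832, 0.1701, 0.0147]
orientation: [179.8, -0.1, 86.7]
ft_force: [-0.3, -0.4, -0.2]
opening: -0.0002
```

Run:
```python
from h import *
to([.48,.1704,.013],86.7)
```

```text
t 3.62 tcp [0.4832 0.1701 0.0147] rpy [ 1.7982e+02 -6.0000e-02  8.6670e+01] F [-0.32 -0.38 -0.2 ] op -0.0002
rot units [ 0.023 -0.008 -0.004]  lin units (now axes) [ 0.002 -0.063  0.034]  (final axes) [ 0.002 -0.063  0.034]
```

Run:
```python
from h import *
a=ctrl.read_camera("wrist")["image"][280:360,180:500];b=ctrl.read_camera("top")["image"][155:280,190:350]
a=cv2.resize(a,None,fx=2.5,fy=2.5,interpolation=cv2.INTER_CUBIC);b=cv2.resize(b,None,fx=2.5,fy=2.5,interpolation=cv2.INTER_CUBIC)
s=ctrl.read_camera("side")["image"][150:250,180:360];s=cv2.resize(s,(400,222),interpolation=cv2.INTER_CUBIC)
w=np.zeros((313,400,3),np.uint8);w[:222]=s
cv2.imwrite("pics/w3.png",np.vstack([a,np.hstack([b,w])]))
```

```text
Traceback (most recent call last):
ValueError: all the input array dimensions except for the concatenation axis must match exactly, but along dimension 0, the array at index 0 has size 312 and the array at index 1 has size 313
```

```bash
cat >> h.py <<'E'
def snap(name,wr=(0,480,0,640),tp=(155,280,190,350),sd=(150,250,180,360)):
    W=ctrl.read_camera("wrist")["image"];Tm=ctrl.read_camera("top")["image"];S=ctrl.read_camera("side")["image"]
    f=lambda i,r:cv2.resize(i[r[0]:r[1],r[2]:r[3]],(400,300),interpolation=cv2.INTER_CUBIC)
    a=cv2.resize(W[wr[0]:wr[1],wr[2]:wr[3]],(400,300))
    cv2.imwrite("pics/%s.png"%name,np.vstack([np.hstack([a,f(Tm,tp)]),np.hstack([f(S,sd),np.zeros((300,400,3),np.uint8)])]))
E
python3 -c "
from h import *
snap('w3',(270,370,250,400))"
```

```text
(no output)
```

View pics/w3.png

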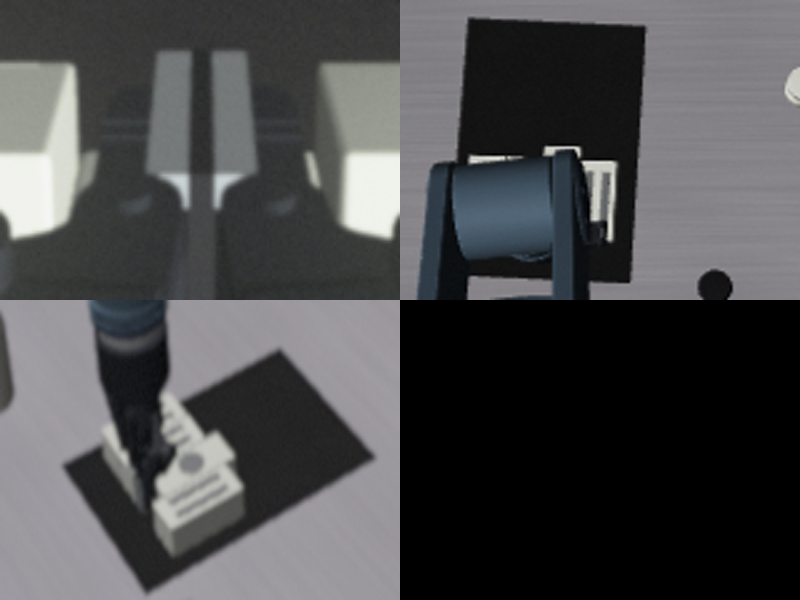

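Request:
move_arm(rows=[{"linear": [0, 0.2, 0], "angular": [0, 0, 0], "claw": 1}, {"linear": [0, 0.2, 0], "angular": [0, 0, 0], "claw": 1}, {"linear": [0, 0.2, 0], "angular": [0, 0, 0], "claw": 1}, {"linear": [0, 0.2, 0], "angular": [0, 0, 0], "claw": 1}])

```text
time: 4.42
tool_pos: [0.5245, 0.1677, 0.0146]
orientation: [179.9, -0.1, 86.7]
ft_force: [-0.8, 0.4, 1.3]
opening: 0.0001
```

```bash
python3 -c "
from h import *
to([.591,.1642,.013],86.7)
snap('w4',(270,370,250,400))"
```

```text
t 4.42 tcp [0.5245 0.1677 0.0146] rpy [ 1.7987e+02 -6.0000e-02  8.6690e+01] F [-0.78  0.44  1.33] op 0.0001
rot units [ 0.016 -0.007 -0.002]  lin units (now axes) [0.006 1.332 0.034]  (final axes) [0.006 1.332 0.031]
```

View pics/w4.png

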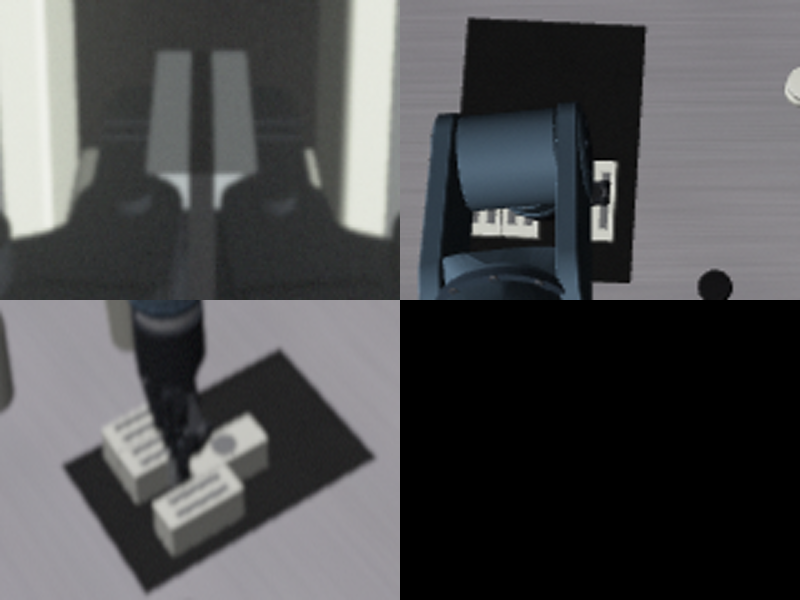

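Request:
move_arm(rows=[{"linear": [0, 0.2, 0], "angular": [0, 0, 0], "claw": 1}, {"linear": [0, 0.2, 0], "angular": [0, 0, 0], "claw": 1}, {"linear": [0, 0.2, 0], "angular": [0, 0, 0], "claw": 1}, {"linear": [0, 0.2, 0], "angular": [0, 0, 0], "claw": 1}, {"linear": [0, 0.2, 0], "angular": [0, 0, 0], "claw": 1}, {"linear": [0, 0.2, 0], "angular": [0, 0, 0], "claw": 1}, {"linear": [0, 0.1, 0], "angular": [0, 0, 0], "claw": 1}, {"linear": [0, 0, 0], "angular": [0, 0, 0], "claw": 1}])

```text
time: 5.58
tool_pos: [0.5937, 0.1637, 0.0145]
orientation: [179.9, -0.1, 86.7]
ft_force: [0.9, 0.4, 0.1]
opening: -0.0002
```

```bash
python3 -c "
from h import *
to([.55,.1642,.013],86.7)
snap('w5')"
```

```text
t 5.58 tcp [0.5937 0.1637 0.0145] rpy [ 1.7987e+02 -6.0000e-02  8.6680e+01] F [0.88 0.44 0.08] op -0.0002
rot units [ 0.016 -0.007 -0.003]  lin units (now axes) [-0.04  -0.873  0.028]  (final axes) [-0.039 -0.873  0.03 ]
```

View pics/w5.png

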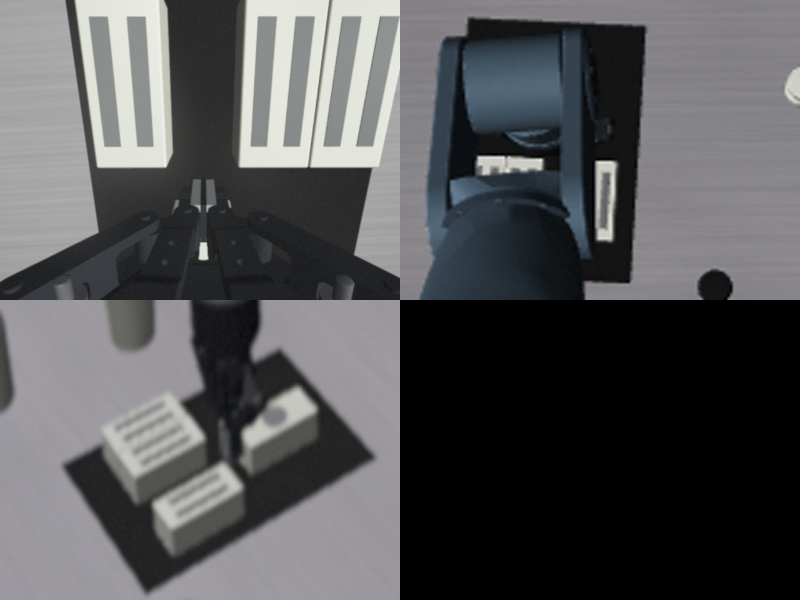

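Request:
move_arm(rows=[{"linear": [0, -0.12, 0], "angular": [0, 0, 0], "claw": 1}, {"linear": [0, -0.05, -0.5], "angular": [0, 0, 0], "claw": 1}, {"linear": [0, 0, -1], "angular": [0, 0, 0], "claw": 1}, {"linear": [0, 0, -1], "angular": [0, 0, 0], "claw": 0}, {"linear": [0, 0.7, -0.5], "angular": [0, 0, 0], "claw": -1}, {"linear": [0, 0.8, 0], "angular": [0, 0, 0], "claw": -1}, {"linear": [0, 0.8, 0], "angular": [0, 0, 0], "claw": -1}, {"linear": [0, 0, 0], "angular": [0, 0, 0], "claw": -1}])

```text
time: 6.72
tool_pos: [0.6963, 0.1585, 0.1685]
orientation: [-179.9, -0.0, 86.8]
ft_force: [-0.9, -0.4, -0.0]
opening: 0.0853
```

```bash
python3 -c "
from h import *
to([.65,.1605,.15],86.7)
c=ctrl.read_camera('wrist');cv2.imwrite('pics/w6.png',c['image'])"
```

```text
t 6.72 tcp [0.6963 0.1585 0.1685] rpy [-1.7992e+02 -3.0000e-02  8.6800e+01] F [-0.87 -0.4  -0.01] op 0.0853
rot units [-0.01  -0.003  0.012]  lin units (now axes) [-0.011 -0.926  0.372]  (final axes) [-0.013 -0.927  0.37 ]
```

View pics/w6.png

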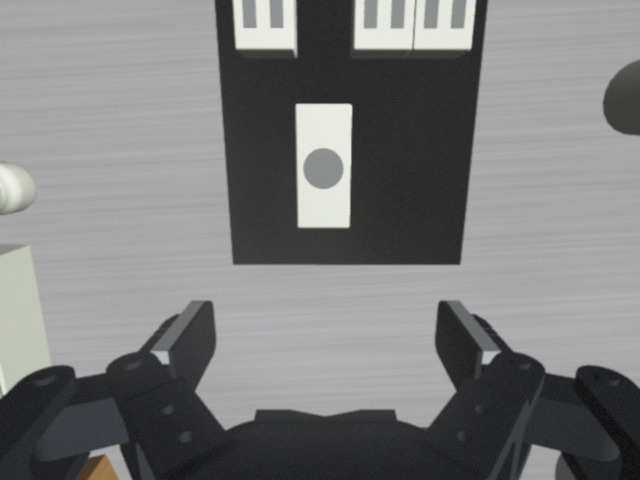

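```bash
cat >> h.py <<'E'
def rect(c,box,z,th=185):
    g=cv2.cvtColor(c['image'],cv2.COLOR_BGR2GRAY);y0,y1,x0,x1=box
    m=np.zeros_like(g);m[y0:y1,x0:x1]=g[y0:y1,x0:x1]>th;m=cv2.morphologyEx(m,cv2.MORPH_OPEN,np.ones((3,3)))
    cs,_=cv2.findContours(m,cv2.RETR_EXTERNAL,cv2.CHAIN_APPROX_NONE);k=max(cs,key=cv2.contourArea).reshape(-1,2)
    P=np.array([ray(c,u,v,z)[:2] for u,v in k]);r=cv2.minAreaRect(P.astype(np.float32));b=cv2.boxPoints(r)
    e=b-np.roll(b,1,0);print('c',np.round(r[0],4),'len',np.linalg.norm(e,axis=1).round(4),'ang',np.degrees(np.arctan2(e[:,1],e[:,0])).round(2))
    return r
E
python3 -c "
from h import *
c=ctrl.read_camera('wrist');rect(c,(80,255,260,400),.033,120)
for u,v in((236,48),(297,49),(354,48),(474,50)):print(ray(c,u,v,.033).round(4))
t=ctrl.read_camera('top');cv2.imwrite('pics/t6.png',cv2.resize(t['image'][150:290,200:440],None,fx=3.3,fy=3.3))
"
```

```text
c [0.6507 0.1599] len [0.0405 0.09   0.0405 0.09  ] ang [-93.29  -3.29  86.71 176.71]
[0.5656 0.1057 0.033 ]
[0.5685 0.1469 0.033 ]
[0.57   0.1856 0.033 ]
[0.5758 0.2669 0.033 ]
```

View pics/t6.png

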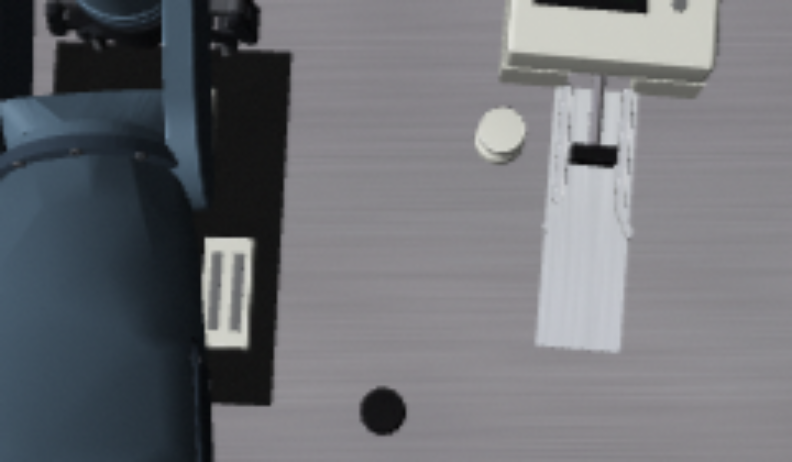

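Request:
move_arm(rows=[{"linear": [-0.01, -0.9, 0], "angular": [0, 0, 0], "claw": -1}, {"linear": [0, 0, 0.8], "angular": [0, 0, 0], "claw": -1}, {"linear": [0, 0, 0.8], "angular": [0, 0, 0], "claw": -1}, {"linear": [0, 0, 0.5], "angular": [0, 0, 0], "claw": -1}, {"linear": [0, 0, 0], "angular": [0, 0, 0], "claw": -1}])

```text
time: 7.5
tool_pos: [0.6396, 0.1632, 0.0617]
orientation: [-179.6, -0.0, 87.0]
ft_force: [0.4, 0.7, -0.1]
opening: 0.0852
```

```bash
python3 -c "
from h import *
to([.6507,.1599,.006],86.7)
"
```

```text
t 7.5 tcp [0.6396 0.1632 0.0617] rpy [-1.796e+02 -2.000e-02  8.703e+01] F [ 0.39  0.67 -0.13] op 0.0852
rot units [-0.05  -0.003  0.041]  lin units (now axes) [-0.054  0.232  1.112]  (final axes) [-0.053  0.224  1.114]
```

Request:
move_arm(rows=[{"linear": [-0.05, 0.22, 0.3], "angular": [-0.05, 0, 0.04], "claw": -1}, {"linear": [0, 0, 0.35], "angular": [0, 0, 0], "claw": -1}, {"linear": [0, 0, 0.3], "angular": [0, 0, 0], "claw": -1}, {"linear": [0, 0, 0], "angular": [0, 0, 0], "claw": -1}])

```text
time: 8.0
tool_pos: [0.6524, 0.1602, 0.0141]
orientation: [179.7, -0.0, 86.7]
ft_force: [0.0, 0.7, 0.2]
opening: 0.0853
```

```bash
python3 -c "
from h import *
to([.6507,.1599,.006],86.7)
c=ctrl.read_camera('wrist');cv2.imwrite('pics/w7.png',c['image'])
"
```

```text
t 8.0 tcp [0.6524 0.1602 0.0141] rpy [ 1.7974e+02 -5.0000e-02  8.6700e+01] F [0.04 0.74 0.15] op 0.0853
rot units [ 0.033 -0.006  0.   ]  lin units (now axes) [-0.008 -0.034  0.162]  (final axes) [-0.008 -0.034  0.162]
```

View pics/w7.png

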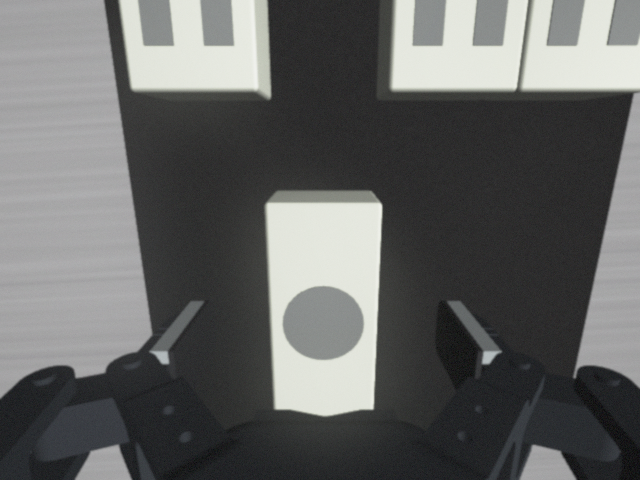

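Centred on the well: the pads are symmetric about the cassette, well at (323,323). Lower and grip.

Request:
move_arm(rows=[{"linear": [0, -0.03, 0.14], "angular": [0.03, 0, 0], "claw": -1}, {"linear": [0, 0, 0], "angular": [0, 0, 0], "claw": 1}, {"linear": [0, 0, 0], "angular": [0, 0, 0], "claw": 1}, {"linear": [0, 0, 0], "angular": [0, 0, 0], "claw": 1}, {"linear": [0, 0, 0], "angular": [0, 0, 0], "claw": 1}, {"linear": [0, 0, 0], "angular": [0, 0, 0], "claw": 1}], newtons=40)

```text
time: 8.8
tool_pos: [0.6524, 0.1606, 0.0091]
orientation: [179.8, -0.1, 86.7]
ft_force: [0.4, -0.4, -1.5]
opening: 0.0389
```

```bash
python3 -c "
from h import *
to([.6507,.1599,.15],86.7)
"
```

```text
t 8.8 tcp [0.6524 0.1606 0.0091] rpy [ 1.7979e+02 -8.0000e-02  8.6710e+01] F [ 0.41 -0.39 -1.53] op 0.0389
rot units [ 0.026 -0.01   0.001]  lin units (now axes) [-0.012 -0.024 -2.818]  (final axes) [-0.016 -0.034 -2.818]
```

Request:
move_arm(rows=[{"linear": [0, 0, -0.3], "angular": [0, 0, 0], "claw": 1}, {"linear": [0, 0, -0.8], "angular": [0, 0, 0], "claw": 1}, {"linear": [0, 0, -0.9], "angular": [0, 0, 0], "claw": 1}, {"linear": [0, 0, 0], "angular": [0, 0, 0], "claw": 1}, {"linear": [-0.5, -0.3, 0], "angular": [0, 0, 0.12], "claw": 1}, {"linear": [-0.8, -0.5, 0], "angular": [0, 0, 0.12], "claw": 1}, {"linear": [-0.8, -0.5, 0], "angular": [0, 0, 0], "claw": 1}, {"linear": [-0.8, -0.3, 0], "angular": [0, 0, 0], "claw": 1}])

```text
time: 9.8
tool_pos: [0.5577, 0.0217, 0.1129]
orientation: [179.8, -0.1, 85.0]
ft_force: [0.5, -0.6, -1.4]
opening: 0.0393
```

```bash
python3 -c "
from h import *
to([.5318,-.1671,.11],84.7)
"
```

```text
t 9.8 tcp [0.5577 0.0217 0.1129] rpy [ 1.798e+02 -1.100e-01  8.502e+01] F [ 0.54 -0.63 -1.35] op 0.0393
rot units [ 0.025 -0.014  0.04 ]  lin units (now axes) [-3.806 -0.188  0.05 ]  (final axes) [-3.807 -0.167  0.058]
```

Request:
move_arm(rows=[{"linear": [-0.8, 0, 0], "angular": [0, 0, 0.03], "claw": 1}, {"linear": [-0.8, 0, 0], "angular": [0, 0, 0], "claw": 1}, {"linear": [-0.8, -0.1, 0], "angular": [0, 0, 0], "claw": 1}, {"linear": [-0.8, -0.1, 0], "angular": [0, 0, 0], "claw": 1}, {"linear": [-0.4, 0, 0], "angular": [0, 0, 0], "claw": 1}, {"linear": [0, 0, 0], "angular": [0, 0, 0], "claw": 1}])

```text
time: 10.55
tool_pos: [0.5258, -0.163, 0.1102]
orientation: [-179.9, -0.2, 84.6]
ft_force: [-0.3, -0.0, -1.7]
opening: 0.0395
```

```bash
python3 -c "
from h import *
to([.5318,-.1671,.11],84.7)
c=ctrl.read_camera('wrist');cv2.imwrite('pics/w8.png',c['image'])
"
```

```text
t 10.55 tcp [ 0.5258 -0.163   0.1102] rpy [-179.91   -0.21   84.57] F [-0.34 -0.02 -1.72] op 0.0395
rot units [-0.011 -0.026 -0.016]  lin units (now axes) [-0.071  0.127  0.003]  (final axes) [-0.071  0.126  0.003]
```

View pics/w8.png

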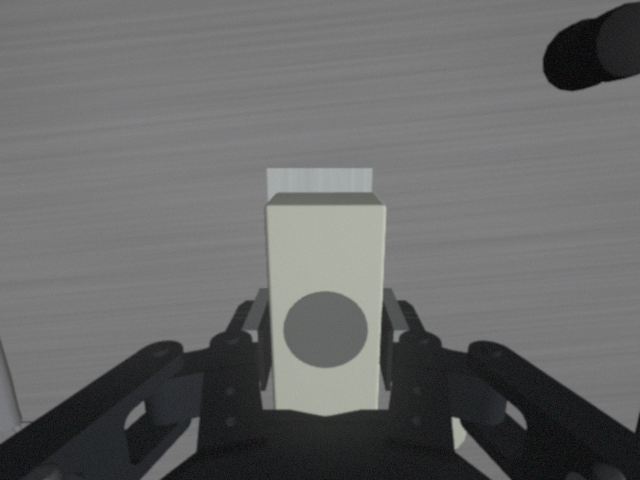

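```bash
python3 -c "
from h import *
c=ctrl.read_camera('wrist')
a=ray(c,266.5,168,.003);b=ray(c,372.5,168,.003);d=b-a;m=(a+b)/2;print(a,b,np.linalg.norm(d),np.degrees(np.arctan2(-d[0],d[1])))
y=np.radians(-5.3);u=np.array([np.cos(y),np.sin(y)]);o=m[:2]+.12*u;print('mid',m,'origin',o,'place',o-.065*u)
"
```

```text
[ 0.47428716 -0.19553715  0.003     ] [ 0.48087578 -0.12580282  0.003     ] 0.0700448892669422 -5.3973795621783704
mid [ 0.47758147 -0.16066999  0.003     ] origin [ 0.59706843 -0.17175446] place [ 0.53234633 -0.16575037]
```

Request:
move_arm(rows=[{"linear": [-0.04, 0.16, 0], "angular": [0, 0, 0], "claw": 1}, {"linear": [0, 0, 0.5], "angular": [0, 0, 0], "claw": 1}, {"linear": [0, 0, 0.6], "angular": [0, 0, 0], "claw": 1}, {"linear": [0, 0, 0.4], "angular": [0, 0, 0], "claw": 1}, {"linear": [0, 0, 0], "angular": [0, 0, 0], "claw": 1}])

```text
time: 11.28
tool_pos: [0.5382, -0.159, 0.0339]
orientation: [179.9, -0.2, 85.1]
ft_force: [-0.2, 0.0, -0.7]
opening: 0.039
```

```bash
python3 -c "
from h import *
to([.5337,-.166,.0095],84.7)
"
```

```text
t 11.28 tcp [ 0.5382 -0.159   0.0339] rpy [179.94  -0.24  85.12] F [-0.17  0.05 -0.72] op 0.039
rot units [ 0.008 -0.03   0.052]  lin units (now axes) [-0.15  -0.077  0.487]  (final axes) [-0.148 -0.076  0.488]
```

Request:
move_arm(rows=[{"linear": [-0.15, -0.07, 0.1], "angular": [0, -0.03, 0.05], "claw": 1}, {"linear": [-0.02, 0, 0.15], "angular": [0, 0, 0], "claw": 1}, {"linear": [0, 0, 0.1], "angular": [0, 0, 0], "claw": 1}, {"linear": [0, 0, 0], "angular": [0, 0, 0], "claw": 1}])

```text
time: 11.78
tool_pos: [0.536, -0.1679, 0.0177]
orientation: [179.7, 0.1, 84.8]
ft_force: [-0.0, 0.4, -1.8]
opening: 0.0392
```

```bash
python3 -c "
from h import *
to([.5337,-.166,.0095],84.7)
"
```

```text
t 11.78 tcp [ 0.536  -0.1679  0.0177] rpy [1.7972e+02 1.1000e-01 8.4770e+01] F [-0.04  0.42 -1.78] op 0.0392
rot units [0.035 0.014 0.008]  lin units (now axes) [ 0.033 -0.049  0.165]  (final axes) [ 0.033 -0.048  0.165]
```

Request:
move_arm(rows=[{"linear": [0.03, -0.04, 0.06], "angular": [0.03, 0.01, 0], "claw": 1}, {"linear": [0, 0, 0.05], "angular": [0, 0, 0], "claw": 1}, {"linear": [0, 0, 0.03], "angular": [0, 0, 0], "claw": 1}, {"linear": [0, 0, 0], "angular": [0, 0, 0], "claw": 1}])

```text
time: 12.28
tool_pos: [0.5344, -0.1663, 0.0108]
orientation: [179.9, 0.0, 84.8]
ft_force: [0.2, -0.4, -2.3]
opening: 0.0388
```

```bash
python3 -c "
from h import *
to([.5337,-.166,.0095],84.7)
snap('w9',tp=(155,280,330,490),sd=(210,330,300,460))
"
```

```text
t 12.28 tcp [ 0.5344 -0.1663  0.0108] rpy [1.7993e+02 4.0000e-02 8.4760e+01] F [ 0.19 -0.42 -2.31] op 0.0388
rot units [0.009 0.005 0.007]  lin units (now axes) [ 0.004 -0.014  0.026]  (final axes) [ 0.004 -0.014  0.026]
```

View pics/w9.png

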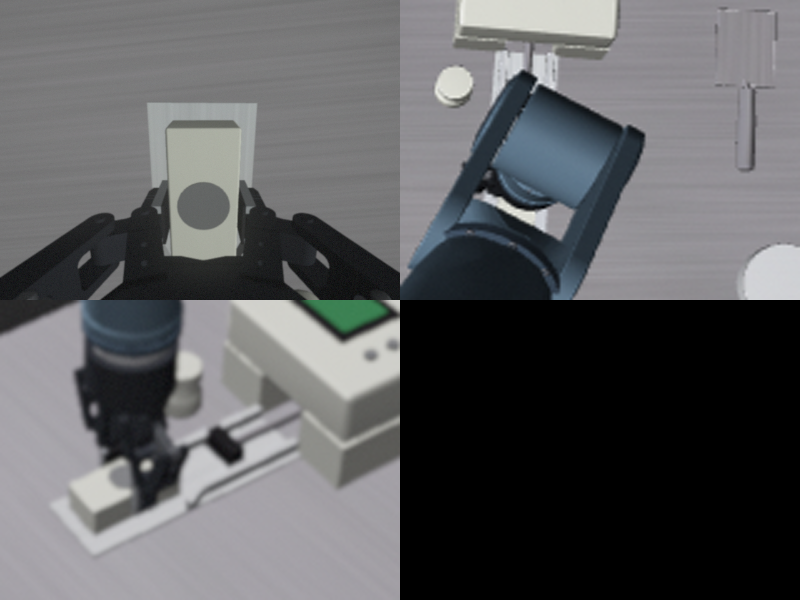

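Request:
move_arm(rows=[{"linear": [0, 0, 0.03], "angular": [0, 0, 0], "claw": 1}, {"linear": [0, 0, 0], "angular": [0, 0, 0], "claw": 1}])

```text
time: 12.68
tool_pos: [0.5346, -0.1664, 0.0095]
orientation: [179.9, 0.1, 84.8]
ft_force: [0.3, 0.1, -1.2]
opening: 0.0393
```

Request:
move_arm(rows=[{"linear": [0, 0, 0], "angular": [0, 0, 0], "claw": -0.6}, {"linear": [0, 0, 0], "angular": [0, 0, 0], "claw": -0.6}, {"linear": [0, 0, 0], "angular": [0, 0, 0], "claw": -0.6}, {"linear": [0, 0, 0], "angular": [0, 0, 0], "claw": -0.6}, {"linear": [0, 0, -0.4], "angular": [0, 0, 0], "claw": -0.6}, {"linear": [0, 0, -0.8], "angular": [0, 0, 0], "claw": -0.6}, {"linear": [0, 0, -0.9], "angular": [0, 0, 0], "claw": -0.6}, {"linear": [0, 0, 0], "angular": [0, 0, 0], "claw": -0.6}])

```text
time: 13.68
tool_pos: [0.5358, -0.167, 0.1225]
orientation: [179.7, 0.2, 84.8]
ft_force: [-0.4, -0.8, -0.1]
opening: 0.0683
```

```bash
python3 -c "
from h import *
to([.45,-.159,.11],84.7)
c=ctrl.read_camera('wrist');cv2.imwrite('pics/w10.png',c['image'])
rect(c,(100,480,200,450),.033,120)
"
```

```text
t 13.68 tcp [ 0.5358 -0.167   0.1225] rpy [1.7968e+02 1.5000e-01 8.4760e+01] F [-0.44 -0.85 -0.1 ] op 0.0683
rot units [0.04  0.019 0.007]  lin units (now axes) [ 0.004 -1.724  0.241]  (final axes) [ 0.002 -1.723  0.25 ]
c [ 0.5575 -0.17  ] len [0.1688 0.2196 0.1688 0.2196] ang [-95.26  -5.26  84.74 174.74]
```

View pics/w10.png

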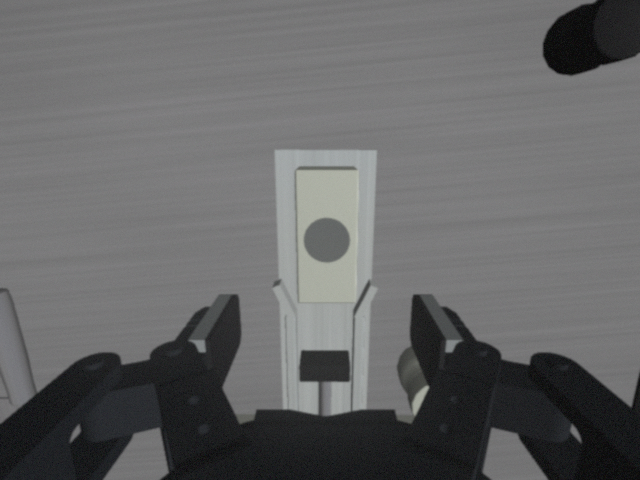

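```bash
python3 -c "
from h import *
c=ctrl.read_camera('wrist')
q=[ray(c,*p,.033)[:2] for p in((296.5,168),(357,168),(298.5,301),(356,301))]
n=(q[0]+q[1])/2;f=(q[2]+q[3])/2;print('cass',n,f,(n+f)/2,np.degrees(np.arctan2(*(f-n)[::-1])),np.linalg.norm(f-n))
p=(ray(c,275,150,.003)+ray(c,377,150,.003))/2;t=(ray(c,275,283,.015)+ray(c,376,283,.015))/2;k=(ray(c,300,352,.026)+ray(c,350,352,.026))/2
print('plate',p,'tips',t,'carr',k,np.degrees(np.arctan2(*(k-p)[1::-1])),np.linalg.norm((k-p)[:2]))
"
```

```text
cass [ 0.48548393 -0.16082581] [ 0.57330506 -0.16844298] [ 0.52939449 -0.16463439] -4.957146782390419 0.08815084775701708
plate [ 0.47591746 -0.1603966   0.003     ] tips [ 0.56756684 -0.1691182   0.015     ] carr [ 0.61644631 -0.17394152  0.026     ] -5.505466793155928 0.14118010797828548
```

Request:
move_arm(rows=[{"linear": [0, -0.5, 0], "angular": [0.04, 0, 0], "claw": 1}, {"linear": [0, -0.6, 0], "angular": [0, 0, 0], "claw": 1}, {"linear": [0, -0.5, 0], "angular": [0, 0, 0], "claw": 1}, {"linear": [0, 0, 0.3], "angular": [0, 0, 0], "claw": 1}, {"linear": [0, 0, 0.6], "angular": [0, 0, 0], "claw": 1}, {"linear": [0, 0, 0.4], "angular": [0, 0, 0], "claw": 1}, {"linear": [0, 0, 0], "angular": [0, 0, 0], "claw": 1}])

```text
time: 14.65
tool_pos: [0.4476, -0.1551, 0.0444]
orientation: [-179.1, -0.3, 84.7]
ft_force: [0.5, -0.4, 0.8]
opening: 0.0001
```

```bash
python3 -c "
from h import *
to([.452,-.1581,.010],84.6)
"
```

```text
t 14.65 tcp [ 0.4476 -0.1551  0.0444] rpy [-179.06   -0.34   84.71] F [ 0.49 -0.44  0.84] op 0.0001
rot units [-0.117 -0.042  0.014]  lin units (now axes) [-0.056  0.104  0.685]  (final axes) [-0.052  0.093  0.687]
```

Request:
move_arm(rows=[{"linear": [-0.05, 0.05, 0.3], "angular": [-0.11, -0.04, 0], "claw": 1}, {"linear": [0, 0, 0.25], "angular": [0, 0, 0], "claw": 1}, {"linear": [0, 0, 0.08], "angular": [0, 0, 0], "claw": 1}, {"linear": [0, 0, 0], "angular": [0, 0, 0], "claw": 1}])

```text
time: 15.15
tool_pos: [0.4513, -0.158, 0.0117]
orientation: [-180.0, -0.0, 84.7]
ft_force: [0.6, 0.2, -1.0]
opening: -0.0001
```

```bash
python3 -c "
from h import *
to([.455,-.1584,.010],84.6)
"
```

```text
t 15.15 tcp [ 0.4513 -0.158   0.0117] rpy [-1.7996e+02 -3.0000e-02  8.4730e+01] F [ 0.58  0.17 -1.02] op -0.0001
rot units [-0.005 -0.003  0.016]  lin units (now axes) [-0.     0.074  0.033]  (final axes) [-0.     0.074  0.033]
```

Request:
move_arm(rows=[{"linear": [0, 0.1, 0], "angular": [0, 0, 0.01], "claw": 1}, {"linear": [0, 0.1, 0], "angular": [0, 0, 0], "claw": 1}, {"linear": [0, 0.1, 0], "angular": [0, 0, 0], "claw": 1}, {"linear": [0, 0.1, 0], "angular": [0, 0, 0], "claw": 1}, {"linear": [0, 0.1, 0], "angular": [0, 0, 0], "claw": 1}, {"linear": [0, 0.1, 0], "angular": [0, 0, 0], "claw": 1}, {"linear": [0, 0.1, 0], "angular": [0, 0, 0], "claw": 1}, {"linear": [0, 0.1, 0], "angular": [0, 0, 0], "claw": 1}])

```text
time: 16.15
tool_pos: [0.4948, -0.1625, 0.0132]
orientation: [179.9, 0.0, 84.7]
ft_force: [-0.9, 0.4, 0.4]
opening: -0.0003
```

```bash
python3 -c "
from h import *
to([.525,-.1650,.010],84.6)
snap('w11',tp=(155,280,330,490),sd=(210,330,300,460))
"
```

```text
t 16.15 tcp [ 0.4948 -0.1625  0.0132] rpy [1.7994e+02 4.0000e-02 8.4650e+01] F [-0.92  0.35  0.44] op -0.0003
rot units [0.007 0.005 0.006]  lin units (now axes) [0.007 0.607 0.064]  (final axes) [0.008 0.607 0.063]
```

View pics/w11.png

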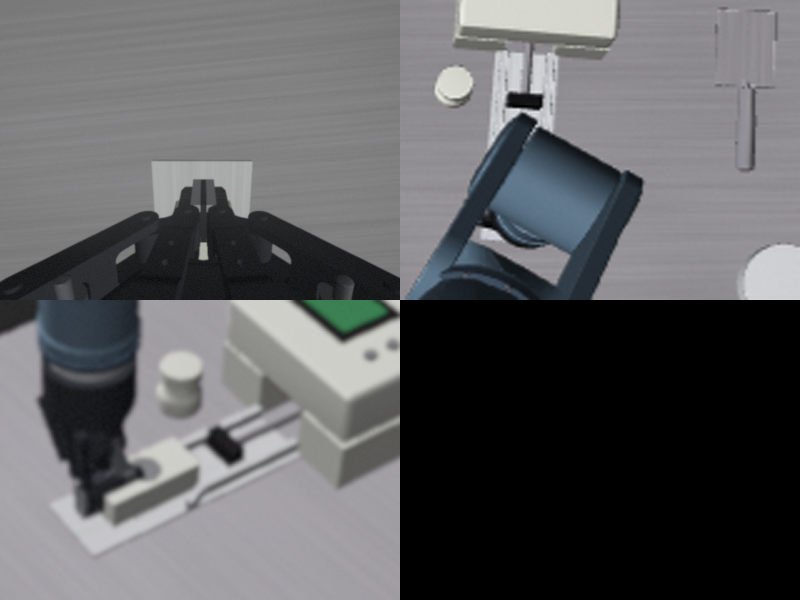

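Request:
move_arm(rows=[{"linear": [0, 0.08, 0.03], "angular": [0, 0, 0], "claw": 1}, {"linear": [0, 0.08, 0.02], "angular": [0, 0, 0], "claw": 1}, {"linear": [0, 0.08, 0], "angular": [0, 0, 0], "claw": 1}, {"linear": [0, 0.08, 0], "angular": [0, 0, 0], "claw": 1}, {"linear": [0, 0.08, 0], "angular": [0, 0, 0], "claw": 1}])

```text
time: 16.92
tool_pos: [0.5154, -0.1644, 0.0103]
orientation: [180.0, 0.0, 84.6]
ft_force: [-0.9, 0.5, -0.0]
opening: 0.0002
```

```bash
python3 -c "
from h import *
to([.525,-.1650,.010],84.6)
"
```

```text
t 16.93 tcp [ 0.5154 -0.1644  0.0103] rpy [1.7997e+02 2.0000e-02 8.4640e+01] F [-0.9   0.54 -0.01] op 0.0002
rot units [0.004 0.003 0.005]  lin units (now axes) [0.006 0.193 0.007]  (final axes) [0.006 0.193 0.006]
```

Request:
move_arm(rows=[{"linear": [0, 0.05, 0], "angular": [0, 0, 0], "claw": 1}, {"linear": [0, 0.05, 0], "angular": [0, 0, 0], "claw": 1}, {"linear": [0, 0.05, 0], "angular": [0, 0, 0], "claw": 1}, {"linear": [0, 0.05, 0], "angular": [0, 0, 0], "claw": 1}])

```text
time: 17.42
tool_pos: [0.5261, -0.1654, 0.0104]
orientation: [180.0, 0.0, 84.6]
ft_force: [-0.4, 0.7, 0.2]
opening: 0.0
```

Request:
move_arm(rows=[{"linear": [0, 0.05, 0], "angular": [0, 0, 0], "claw": 1}, {"linear": [0, 0.05, 0], "angular": [0, 0, 0], "claw": 1}, {"linear": [0, 0.05, 0], "angular": [0, 0, 0], "claw": 1}])

```text
time: 17.8
tool_pos: [0.5316, -0.1655, 0.0097]
orientation: [-179.7, -0.0, 84.7]
ft_force: [-6.4, -0.2, 2.8]
opening: -0.0003
```

Request:
move_arm(rows=[{"linear": [0, 0.05, 0], "angular": [0, 0, 0], "claw": 1}, {"linear": [0, 0.05, 0], "angular": [0, 0, 0], "claw": 1}, {"linear": [0, 0.05, 0], "angular": [0, 0, 0], "claw": 1}])

```text
time: 18.18
tool_pos: [0.5353, -0.1654, 0.0086]
orientation: [-179.2, -0.1, 84.7]
ft_force: [-5.7, -0.2, 2.7]
opening: -0.0
```

Request:
move_arm(rows=[{"linear": [0, 0.05, 0], "angular": [0, 0, 0], "claw": 1}, {"linear": [0, 0.05, 0], "angular": [0, 0, 0], "claw": 1}, {"linear": [0, 0.05, 0], "angular": [0, 0, 0], "claw": 1}])

```text
time: 18.55
tool_pos: [0.539, -0.1654, 0.0074]
orientation: [-178.6, -0.2, 84.7]
ft_force: [-5.8, 0.5, 3.2]
opening: -0.0001
```

Request:
move_arm(rows=[{"linear": [-0.01, 0.04, -0.02], "angular": [-0.08, 0, 0], "claw": 1}, {"linear": [0, 0.05, -0.02], "angular": [-0.08, -0.01, 0], "claw": 1}, {"linear": [0, 0.05, -0.02], "angular": [-0.06, -0.01, 0], "claw": 1}])

```text
time: 18.92
tool_pos: [0.5434, -0.1656, 0.0087]
orientation: [179.9, -0.1, 84.7]
ft_force: [-5.0, -0.7, -1.0]
opening: -0.0006
```

Request:
move_arm(rows=[{"linear": [-0.01, 0.05, -0.01], "angular": [-0.05, 0, 0], "claw": 1}, {"linear": [0, 0.05, -0.01], "angular": [-0.04, 0, 0], "claw": 1}, {"linear": [0, 0.05, -0.01], "angular": [-0.04, 0, 0], "claw": 1}])

```text
time: 19.3
tool_pos: [0.5507, -0.1665, 0.0099]
orientation: [178.8, -0.2, 84.7]
ft_force: [-4.4, 0.3, -1.6]
opening: 0.0001
```

```bash
python3 -c "
from h import *
to([.555,-.168,.010],84.6)
snap('w12',tp=(155,235,330,437),sd=(210,330,300,460))
"
```

```text
t 19.3 tcp [ 0.5507 -0.1665  0.0099] rpy [ 1.7883e+02 -1.7000e-01  8.4740e+01] F [-4.39  0.33 -1.58] op 0.0001
rot units [ 0.146 -0.022  0.018]  lin units (now axes) [-0.022  0.089 -0.001]  (final axes) [-0.022  0.089 -0.002]
```

View pics/w12.png

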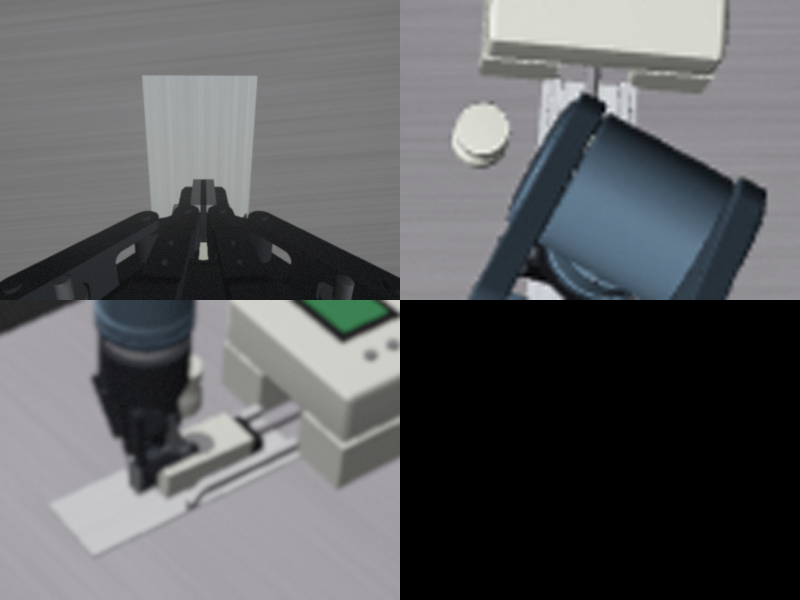

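Request:
move_arm(rows=[{"linear": [-0.01, 0.03, 0], "angular": [0.04, -0.01, 0], "claw": 1}, {"linear": [0, 0.03, 0], "angular": [0.03, -0.01, 0], "claw": 1}])

```text
time: 19.7
tool_pos: [0.5538, -0.1672, 0.0101]
orientation: [179.4, -0.0, 84.7]
ft_force: [-4.3, 0.2, -2.8]
opening: 0.0001
```

Request:
move_arm(rows=[{"linear": [0, 0.03, 0], "angular": [0.02, 0, 0], "claw": 1}, {"linear": [0, 0.03, 0], "angular": [0.02, 0, 0], "claw": 1}])

```text
time: 19.95
tool_pos: [0.5551, -0.1668, 0.0092]
orientation: [-180.0, -0.1, 84.8]
ft_force: [-9.9, 0.9, -2.2]
opening: 0.0002
```

Request:
move_arm(rows=[{"linear": [0, 0.02, 0], "angular": [0, 0, 0], "claw": 1}])

```text
time: 20.08
tool_pos: [0.5551, -0.1667, 0.0086]
orientation: [-179.8, -0.1, 84.8]
ft_force: [-6.6, -0.4, -2.4]
opening: 0.0
```

Request:
move_arm(rows=[{"linear": [0, 0.02, 0], "angular": [0, 0, 0], "claw": 1}])

```text
time: 20.2
tool_pos: [0.5551, -0.1667, 0.008]
orientation: [-179.7, -0.1, 84.8]
ft_force: [-7.4, -1.3, 0.1]
opening: 0.0004
```

Request:
move_arm(rows=[{"linear": [0, 0.03, -0.02], "angular": [-0.02, 0, 0], "claw": 1}, {"linear": [0, 0.03, -0.02], "angular": [-0.02, 0, 0], "claw": 1}])

```text
time: 20.45
tool_pos: [0.5551, -0.1666, 0.0085]
orientation: [-179.6, -0.1, 84.8]
ft_force: [-7.7, -0.9, -1.2]
opening: -0.0
```

Request:
move_arm(rows=[{"linear": [0, 0.035, -0.02], "angular": [-0.02, 0, 0], "claw": 1}, {"linear": [0, 0.035, -0.02], "angular": [-0.02, 0, 0], "claw": 1}])

```text
time: 20.7
tool_pos: [0.5551, -0.1666, 0.0087]
orientation: [-179.4, -0.2, 84.8]
ft_force: [-8.0, -0.6, -1.9]
opening: 0.0002
```

Request:
move_arm(rows=[{"linear": [0, 0.045, 0], "angular": [-0.02, 0, 0], "claw": 1}, {"linear": [0, 0.045, 0], "angular": [-0.02, 0, 0], "claw": 1}])

```text
time: 20.95
tool_pos: [0.5549, -0.1666, 0.0072]
orientation: [-179.1, -0.3, 84.9]
ft_force: [-14.6, 0.3, 8.1]
opening: -0.0001
```

Request:
move_arm(rows=[{"linear": [0, 0.055, 0], "angular": [-0.02, 0, 0], "claw": 1}, {"linear": [0, 0.055, -0.01], "angular": [-0.02, 0, 0], "claw": 1}])

```text
time: 21.2
tool_pos: [0.5548, -0.1665, 0.0069]
orientation: [-178.7, -0.3, 84.9]
ft_force: [-14.6, -0.4, 5.6]
opening: -0.0002
```

Request:
move_arm(rows=[{"linear": [0, 0.052, -0.01], "angular": [-0.02, 0, 0], "claw": 1}, {"linear": [0, 0.052, -0.01], "angular": [-0.02, 0, 0], "claw": 1}])

```text
time: 21.45
tool_pos: [0.5547, -0.1665, 0.007]
orientation: [-178.3, -0.4, 84.9]
ft_force: [-14.9, 0.2, 6.3]
opening: -0.0
```

Request:
move_arm(rows=[{"linear": [0, 0.052, -0.01], "angular": [-0.02, 0, 0], "claw": 1}, {"linear": [0, 0.052, -0.01], "angular": [-0.02, 0, 0], "claw": 1}, {"linear": [0, 0.052, -0.01], "angular": [-0.02, 0, 0], "claw": 1}])

```text
time: 21.82
tool_pos: [0.5545, -0.1664, 0.0071]
orientation: [-177.7, -0.5, 85.0]
ft_force: [-15.6, -0.3, 5.7]
opening: -0.0
```

Request:
move_arm(rows=[{"linear": [0, 0.052, -0.01], "angular": [-0.02, 0, 0], "claw": 1}, {"linear": [0, 0.052, -0.01], "angular": [-0.02, 0, 0], "claw": 1}, {"linear": [0, 0.052, -0.01], "angular": [-0.02, 0, 0], "claw": 1}])

```text
time: 22.2
tool_pos: [0.5542, -0.1664, 0.0072]
orientation: [-177.1, -0.6, 85.0]
ft_force: [-15.6, -0.3, 6.8]
opening: -0.0003
```

Request:
move_arm(rows=[{"linear": [0, 0, 0], "angular": [0, 0, 0], "claw": 1}, {"linear": [0, -0.1, 0], "angular": [0, 0, 0], "claw": 1}, {"linear": [0, -0.3, -0.05], "angular": [0, 0, 0], "claw": 1}, {"linear": [0, -0.3, -0.3], "angular": [-0.3, 0, 0], "claw": 1}, {"linear": [0, -0.2, -0.8], "angular": [0, 0, 0], "claw": 1}, {"linear": [0, 0, -1], "angular": [0, 0, 0], "claw": 1}, {"linear": [0, 0, -0.6], "angular": [0, 0, 0], "claw": 1}, {"linear": [0, 0.8, 0], "angular": [0, 0, 0], "claw": 1}, {"linear": [0, 0.8, 0], "angular": [0, 0, 0], "claw": 1}, {"linear": [0, 0, 0], "angular": [0, 0, 0], "claw": 1}])

```text
time: 23.45
tool_pos: [0.5924, -0.173, 0.1579]
orientation: [179.3, -0.2, 85.0]
ft_force: [-0.0, 0.8, -0.5]
opening: 0.0002
```

```bash
python3 -c "
from h import *
to([.6,-.17,.14],84.6)
c=ctrl.read_camera('wrist');cv2.imwrite('pics/w13.png',c['image'])
"
```

```text
t 23.45 tcp [ 0.5924 -0.173   0.1579] rpy [179.34  -0.25  84.98] F [-0.04  0.79 -0.51] op 0.0002
rot units [ 0.082 -0.031  0.048]  lin units (now axes) [0.071 0.143 0.361]  (final axes) [0.073 0.147 0.359]
```

View pics/w13.png

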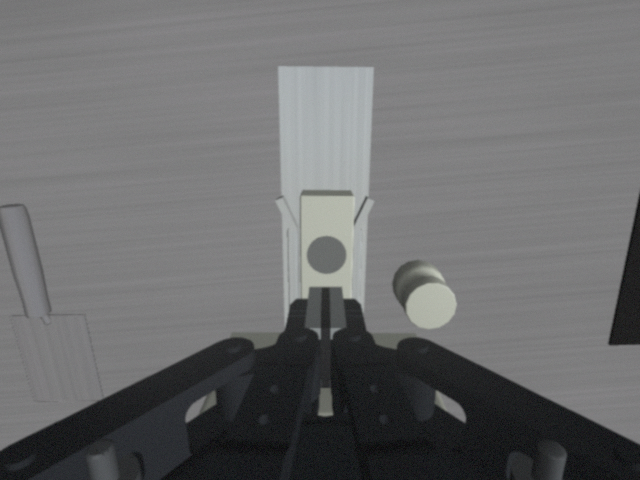

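```bash
python3 -c "
from h import *
c=ctrl.read_camera('wrist')
p=(ray(c,278,67,.003)+ray(c,373.5,67,.003))/2
e=(ray(c,300.5,196,.033)+ray(c,353.5,196,.033))/2;b=(ray(c,302,190,.003)+ray(c,352,190,.003))/2
w=ray(c,326.5,255,.033)
for q in(e,b,w): d=(q-p)[:2];u=np.array([np.cos(np.radians(-5.4)),np.sin(np.radians(-5.4))]);print(q,'dock x',d@u-.12,'y',-d[0]*u[1]+d[1]*u[0])
"
```

```text
[ 0.56578151 -0.16832068  0.033     ] dock x -0.030176238103977876 y 0.0013422305296365844
[ 0.56591235 -0.16805378  0.003     ] dock x -0.030071105411797944 y 0.0016202584917401367
[ 0.61036796 -0.17256054  0.033     ] dock x 0.014611333021970374 y 0.0013171415348532563
```

Request:
move_arm(rows=[{"linear": [0.5, -0.8, -0.3], "angular": [0, 0, 0], "claw": 1}, {"linear": [0.8, -0.9, -0.3], "angular": [0, 0, 0], "claw": 1}, {"linear": [0.8, -0.9, 0], "angular": [0, 0, 0], "claw": 1}, {"linear": [0.8, -0.9, 0], "angular": [0, 0, 0], "claw": 1}, {"linear": [0.8, -0.8, 0], "angular": [0, 0, 0], "claw": 1}, {"linear": [0.5, -0.5, 0], "angular": [0, 0, 0], "claw": 1}, {"linear": [0, 0, 0], "angular": [0, 0, 0], "claw": 1}])

```text
time: 24.42
tool_pos: [0.353, 0.0643, 0.1821]
orientation: [179.7, -0.4, 84.7]
ft_force: [1.0, -0.2, -0.8]
opening: -0.0003
```

```bash
python3 -c "
from h import *
c=ctrl.read_camera('top');cv2.imwrite('pics/t14.png',cv2.resize(c['image'][150:290,200:440],None,fx=3.3,fy=3.3,interpolation=cv2.INTER_CUBIC))
to([.6,-.17,.14],84.6)
"
```

```text
t 24.48 tcp [0.3539 0.0635 0.1824] rpy [179.72  -0.4   84.7 ] F [ 1.01  0.76 -0.85] op -0.0002
rot units [ 0.035 -0.05   0.012]  lin units (now axes) [-4.202  5.328  0.844]  (final axes) [-4.187  5.339  0.847]
```

View pics/t14.png

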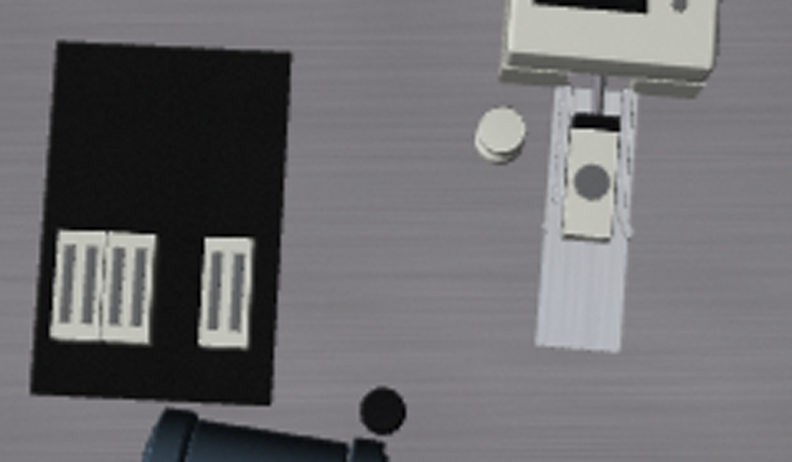

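The cassette sits at dock x = 14.6 mm (15 expected), its leading end against the carriage. The row, jar and canister look unmoved, and the arm is clear.

```bash
python3 -c "
from station import ctrl
print(ctrl.hand_in())"
```

```text
the job is handed in; nothing more can be done
None
```

I did the whole job in about 24.5 s of robot time and handed it in; the interface gives no verdict.

**What I did:**
- I pushed the round-well cassette lengthwise out of the row with the closed fingers, to about 65 mm past the mat's centre, roughly 35 mm clear of the row. I then picked it up and set it down in line on the base plate.
- I slid it in behind the stiff carriage, which took about 5 N, until it reached the end stop. The wrist sensor read 14.6 to 15.6 N at the end of each move call for about 1.25 s of pressing, then I backed off. These are readings at the end of each call, so a brief peak between them would not have shown.

**Last checks:**
- **Cassette position:** its centre is at dock x = 14.6 mm and its trailing end at -30.1 mm, against an expected 15 and -30, so the carriage looks fully home. It sits about 1.3 mm off the channel axis, within the 5 mm allowed.
- **Other cassettes:** the other three look unmoved in the top view, and their end positions after the push matched the starting ones to within the 2 mm camera error.
- **Bystanders:** the jar and canister look unmoved in the last top picture. The last close view showed the spatula lying undisturbed. The arm never went near the beaker, bottle or dish, but I did not re-measure any of the six.
- **Disagreements:** the cameras differed by up to 3.5 mm in the early position estimates, so I used the closer views or an average. One picture put the carriage face 9 mm nearer than is possible, so I ignored that value.

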